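Torque the closing screw of a curing flask with a break-over wrench

TASK

The curing flask has to be closed to its set torque before it goes into the bath. Fit the break-over torque wrench flat down over the square screw head in the middle of the flask's lid, pressing only gently, and turn it clockwise (seen from above) until the screw comes tight and the wrench handle trips, then stop: the handle must be clearly bent at its knuckle but not forced on towards the end of its travel. Leave the wrench lying on the screw with its handle bent so that I can see it has tripped, and do not disturb the jars and the bottle.

Things in the scene. Friction and masses are not known exactly. Their poses are not given: they have to be found in the camera images.
- wrench_grip (a point): Centre, half-way up, of the black grip of the loose torque wrench (0.14 kg, 185 mm long), which lies flat on the worktop right of the power strip. The grip is a bar 80 mm long, 16 wide, 28 high, its underside level with that of the head. x runs along the handle away from the head, z up. The handle is hinged to the steel head at a knuckle, a vertical pivot 70 mm from here towards the head.
- wrench_handle: The wrench's handle; origin on the knuckle's axis, x along the handle. Straight at first. The knuckle is rigid below 0.4 N m (5 to 6 N sideways at the grip's centre), then trips: the handle bends clockwise from the head (held rigidly, the force climbs on to 10 to 18 N), up to a hard stop at 0.6 rad, and stays as left. From 0.10 rad it is clearly tripped, beyond 0.45 rad it has been forced.
- wrench: The wrench's head: origin at the centre of its square socket, on its underside. A steel ring 53 mm square and 22 mm high with a 33 mm square hole right through, sides along x and y; x points to the handle, z up. With the handle straight, the grip's centre is 112 mm from here along x and 14 mm up; the knuckle 42 mm along x.
- nut: Square screw head; origin at its foot, on its axis, level with the flat top of the flask's lid. 30 mm square, sides along x and y, 18 mm high, the top 5 mm tapering to 23 mm square. The flask is a fixed round aluminium can, 150 mm across and 50 mm high, with this screw at its centre. The wrench fits in four directions, 90 degrees apart; fully home, its underside lies on the lid.
- nut_mark (a point): Small dark punch mark on top of the screw head, 9 mm from its axis along x. The screw turns clockwise (from above) against light friction (0.15 N m: 1 to 1.5 N at the grip, plus up to 4 N if the arc is off-centre) for 0.35 to 0.85 rad from its start and then comes tight at a firm stop; where that is cannot be seen, only felt. When tight it stays there.
- small_jar: Bystander: small white-capped jar, 31 mm across, 32 mm high; origin under its centre.
- gel_jar: Bystander: jar with dark cap, 39 mm across, 81 mm high; origin under its centre.
- powder_jar: Bystander: white jar with white screw cap, 41 mm across, 66 mm high; origin under its centre.
- clear_bottle: Bystander: clear bottle with white cap, 45 mm across, 136 mm high; origin under its centre.

How it is judged (in metres and radians):
On the way, in this order (a step that is already met when the one before it is completed fails the run):
1. the wrench's socket is fully down over the square screw head, handle not yet tripped (horizontal distance between wrench and nut below 0.006 m and z of wrench in the frame of nut below 0.005 m and angle between wrench's own z axis and vertical below 0.12 rad and angle between the x axis of wrench_grip and the x axis of wrench, either way round below 0.06 rad), for 0.2 s.
2. the screw has been turned and the wrench on it has tripped (horizontal distance between wrench and nut below 0.006 m and z of wrench in the frame of nut below 0.005 m and angle between wrench's own z axis and vertical below 0.12 rad and distance of nut_mark from where it was at the start of the episode above 0.0025 m and angle between the x axis of wrench_grip and the x axis of wrench, either way round above 0.1 rad), for 0.2 s.
At the end, for the whole second after the job is handed in: The wrench lies at rest fully down on the screw head (socket centre within 6 mm of the screw's axis and under 5 mm above the lid, tilted under 0.12 rad), the screw's mark has moved more than 2.5 mm from where it was, and the handle is bent between 0.10 and 0.45 rad at its knuckle (all of step 2 and angle between the x axis of wrench_grip and the x axis of wrench, either way round below 0.45 rad and linear speed of wrench below 0.02 m/s); the robot touches nothing.
It fails at once if the handle is forced on beyond 0.45 rad (angle between the x axis of wrench_grip and the x axis of wrench, either way round above 0.45 rad).
It fails at once if the wrench is pressed down on the flask's lid with more than 40 N (contact force between wrench and flask_c3 above 40 N).
It fails at once if a jar or the bottle is shifted by more than 30 mm or tipped (distance of any of small_jar, gel_jar, powder_jar, clear_bottle from where it was at the start of the episode above 0.03 m or angle between any of small_jar, gel_jar, powder_jar, clear_bottle's own z axis and vertical above 0.5 rad).
It also fails if it takes over 61 s, if anything falls off the work surface, if the arm or the gripper's body presses on something with over 40 N, if the wrist force passes 120 N, or if a joint passes its speed limit or range.

ROBOT

A 6-joint arm with a two-finger parallel gripper is mounted at the origin on a cart in front of the work surface, level with it; the furniture and walls round the work are solid. World frame = base frame: x ahead of the robot, y to its left, z up, the work surface at z = 0. Lengths are in m, angles in degrees, forces in N, time in s.
With the tool pointing down it reaches from about 0.375 to 0.9 m from the base axis. Payload 3.1 kg.
Tool frame: the origin (TCP) lies at the very end of the fingers, on their centre line; the grasp point (between the pads) lies 19 mm behind it; x points along the fingers, z is the direction in which the jaws open and shut, and the axes are right-handed (so a half turn about x gives the same grasp; the last joint's range is limited). The gripper opens to 87 mm and grips with 3 to 60 N. Pads are 19 mm wide; open, the fingers measure 117 mm over their backs; the gripper's body (75 mm by 190 mm) begins 51 mm behind the grasp point.
Start: joints at [-77.034, 30.224, 82.088, -0, 67.689, -10.227], TCP at [0.246, -0.574, 0.223] pointing down, gripper open.
Joint ranges: [-176.69, 176.69], [-43.24, 126.21], [12.49, 139.97], [-82, 262], [0, 151.66], [-163.58, 163.58]. Speed limits (degrees/s): [159.86, 159.86, 180, 180, 180, 180].

INTERFACE

Orientations are given as a 3x3 rotation matrix whose columns are the frame's x, y, z axes.
In Python, from rig import bot gives the robot as it stands.
- The arm moves only by the tool send_rows, never from a script. Its arguments are lists of equal length, an entry for each row: "fingers": the opening, from 0 (shut) to 1 (fully open); "dp": the shift along the world's x, y, z in mm, a list of three; "turn": the turn, a rotation vector about the world's x, y, z in rad, a list of three. In form: {"fingers": [fingers, ...], "dp": [[tx, ty, tz], ...], "turn": [[rx, ry, rz], ...]}. A call has 1 to 10 rows; each row is the pose to reach, as a shift and turn from the pose measured when the call began; what a row does not reach only later rows make up. A row lasts 1/12 s, in which the tool goes at most 41.7 mm and 7.16 degrees, less where a joint would pass 70% of its speed; a pose out of reach is approached as far as the arm can. A call with a gripper value outside its range is refused whole. The fingers move at their own pace and stop on an object; the grip force is fixed at half the most. Time passes only in rows, so rows that repeat a pose let the fingers close. It gives the time, the measured TCP pose, the force and the opening at its end, in the units of the state.
- bot.read_state(): the state, without advancing time (a new reading comes with each control period).
- bot.capture(name): name is "scene" or "top"; returns a dict with "img" (400x640x3 uint8, blue, green, red), "z_map" (400x640 float32, m along the optical axis (not along the pixel's ray), 0 where there is no reading), "mtx" (3x3 intrinsics, pixels), "origin" and "orientation" of the camera in the world. Camera axes: x right, y up, looking along -z (the intrinsics and any distortion apply to the point x, -y, -z); pixel columns grow to the right and rows downward; lengths in m; the calibration is good to about 2 mm. A picture is of the moment at which its call begins.
- bot.hand_in(): hands the job in, once; it reports no verdict.
The state is a dict: "time_s": time; "joint_positions": joint angles; "qvel": joint speeds; "tau": joint torques, N m; "position": TCP position; "tcp_rot": TCP orientation; "force": force on the tool from outside, world axes, zero at the start; "moment": the same for the moment, N m; "opening": opening from 0.0 (shut) to 1.0 (fully open).
Only numpy, scipy, OpenCV 4.12 (cv2) and the standard library are available. Lean on these libraries where they do the work, as an engineer would, in place of code of your own. Each camera call takes 0.05 s, during which the arm holds its last target.

## Working session

There is one attempt and no reset: what is moved stays moved. The work goes in short steps, Python scripts to look and compute and a tool call to move; the robot and the scene stay as the last step left them, time stands still between calls to the robot, and variables do not carry over. Pictures are saved under pics/ and viewed, and the job is handed in when it is done.

Besides the shell and the picture viewer there is one more tool, called after "Emit:" in YAML: its name, and indented under it one key for each argument. send_rows: Moves the arm, as the interface text tells. Its arguments: {"type":"object","properties":{"fingers":{"type":"array","items":{"type":"number"}},"dp":{"type":"array","items":{"type":"array","items":{"type":"number"}}},"turn":{"type":"array","items":{"type":"array","items":{"type":"number"}}}},"required":["fingers","dp","turn"]}

```bash
mkdir -p pics; ls; python3 - <<'E'
from rig import bot
import cv2,numpy as np
for n in("scene","top"):
    c=bot.capture(n); cv2.imwrite(f"pics/{n}0.png",c["img"]); np.savez(f"{n}0.npz",**c)
    print(n,c["mtx"],c["origin"],c["orientation"],[k for k in c])
s=bot.read_state();print(s)
E
```

```text
pics
scene [[408.95535341   0.         323.8827231 ]
 [  0.         408.95535341 201.44385245]
 [  0.           0.           1.        ]] [0.22114274 0.44175001 0.8265858 ] [[-0.83525708  0.41191593 -0.36424012]
 [-0.54972486 -0.64022727  0.53657397]
 [-0.01217309  0.64840906  0.76119479]] ['img', 'z_map', 'mtx', 'origin', 'orientation']
top [[366.85694166   0.         327.48293897]
 [  0.         366.85694166 197.63552066]
 [  0.           0.           1.        ]] [ 0.51891212 -0.08541689  1.03309876] [[-0.01738837  0.99464528 -0.10187448]
 [-0.99956483 -0.01486473  0.02547905]
 [ 0.02382828  0.10227319  0.99447092]] ['img', 'z_map', 'mtx', 'origin', 'orientation']
{'time_s': 0.1, 'joint_positions': array([-7.70360424e+01,  3.02736134e+01,  8.21506556e+01,  1.59308773e-03,
        6.76874386e+01, -1.02287261e+01]), 'qvel': array([ 0.06322212,  0.00224217, -0.18675549, -0.04048938,  0.11407721,
       -0.01307987]), 'tau': array([-3.00811444e-04, -4.40985131e+01, -1.77150679e+01,  6.34901016e-02,
        5.33607462e-02, -4.41808868e-05]), 'position': array([ 0.24600937, -0.57382625,  0.22166081]), 'tcp_rot': array([[-4.12316894e-04,  9.19189879e-01,  3.93814419e-01],
       [ 1.90574116e-03,  3.93814459e-01, -9.19187978e-01],
       [-9.99998099e-01,  3.71511614e-04, -1.91411434e-03]]), 'force': array([ 0.06551759, -0.34404659, -0.20063889]), 'moment': array([-0.05146058, -0.02991159,  0.00208179]), 'opening': 1.000069962531567}
```

View pics/top0.png

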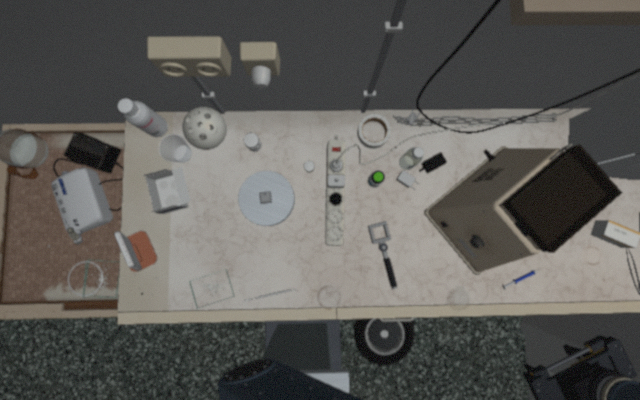

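View pics/scene0.png

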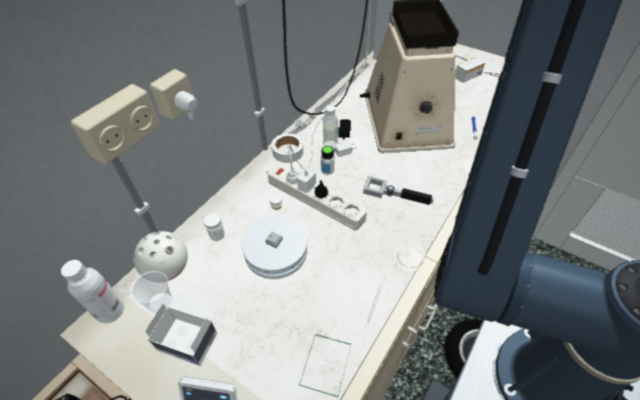

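The top view shows the flask at about (266,197), the screw at (265,197), the wrench head at (378,232) and the grip at (389,268). The small jar is at (309,167), the powder jar at (252,142), the gel jar at (377,178) and the bottle at (412,157). I'll zoom in next.

```bash
python3 - <<'E'
import cv2,numpy as np
t=np.load("top0.npz")["img"]; 
a=cv2.resize(t[170:225,235:300],None,fx=6,fy=6,interpolation=cv2.INTER_CUBIC)
b=cv2.resize(t[215:295,355:410],None,fx=6,fy=6,interpolation=cv2.INTER_CUBIC)
o=np.zeros((480,730,3),np.uint8);o[:330,:390]=a;o[:480,395:725]=b
cv2.imwrite("pics/topz.png",o)
s=np.load("scene0.npz")["img"]
a=cv2.resize(s[205:285,230:320],None,fx=4,fy=4,interpolation=cv2.INTER_CUBIC)
b=cv2.resize(s[165:215,355:440],None,fx=4,fy=4,interpolation=cv2.INTER_CUBIC)
o=np.zeros((330,710,3),np.uint8);o[:320,:360]=a;o[:200,365:705]=b
cv2.imwrite("pics/scz.png",o)
E
```

```text
(no output)
```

View pics/topz.png

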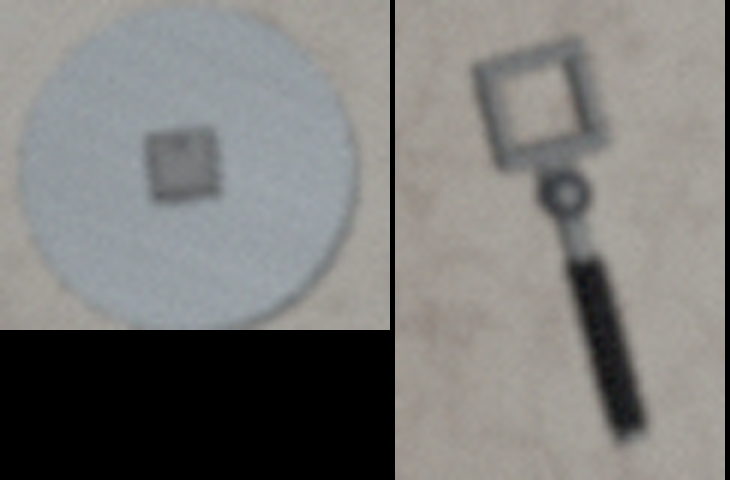

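View pics/scz.png

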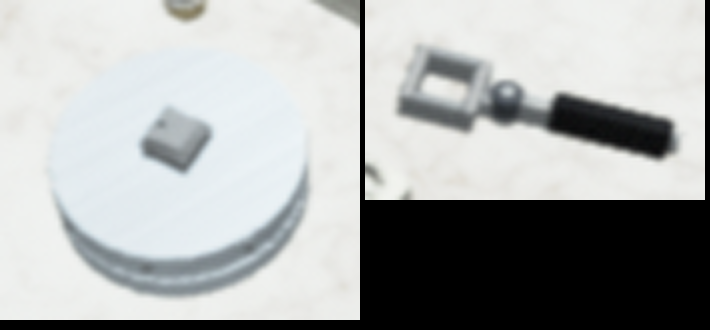

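```bash
cat > h.py <<'E'
import cv2,numpy as np
def ray(c,u,v):
    m=c["mtx"];d=np.array([(u-m[0,2])/m[0,0],-(v-m[1,2])/m[1,1],-1.0]);return c["origin"],c["orientation"]@d
def onz(c,u,v,z):
    o,d=ray(c,u,v);return o+d*(z-o[2])/d[2]
def proj(c,p):
    q=c["orientation"].T@(np.asarray(p)-c["origin"]);m=c["mtx"]
    return m[0,0]*q[0]/-q[2]+m[0,2], m[1,1]*-q[1]/-q[2]+m[1,2]
def world(c):
    m=c["mtx"];z=c["z_map"];v,u=np.mgrid[:z.shape[0],:z.shape[1]]
    P=np.stack([(u-m[0,2])/m[0,0]*z,-(v-m[1,2])/m[1,1]*z,-z],-1)
    return P@c["orientation"].T+c["origin"]
def tri(c1,p1,c2,p2):
    o1,d1=ray(c1,*p1);o2,d2=ray(c2,*p2)
    s=np.linalg.lstsq(np.stack([d1,-d2],1),o2-o1,rcond=None)[0]
    a,b=o1+s[0]*d1,o2+s[1]*d2;return (a+b)/2,np.linalg.norm(a-b)
E
python3 - <<'E'
from h import *
for n in("top","scene"):
    c=dict(np.load(n+"0.npz"));img=c["img"];g=cv2.cvtColor(img,cv2.COLOR_BGR2GRAY)
    W=world(c); print(n)
    # grip black
    r={"top":(355,215,410,295),"scene":(355,165,440,215)}[n]
    def comp(mask,r,minA=30):
        m=np.zeros_like(mask);m[r[1]:r[3],r[0]:r[2]]=mask[r[1]:r[3],r[0]:r[2]]
        k,l,st,ce=cv2.connectedComponentsWithStats(m)
        for i in range(1,k):
            if st[i,4]>minA: yield l==i,st[i],ce[i]
    for th in (60,80):
      for L,st,ce in comp((g<th).astype(np.uint8),r):
        v,u=np.nonzero(L);rect=cv2.minAreaRect(np.stack([u,v],1).astype(np.float32))
        print("grip",th,st,ce,rect,onz(c,*ce,0.028),onz(c,*ce,.02),"depthz",np.median(W[L][:,2]))
    r={"top":(250,180,282,214),"scene":(255,225,292,255)}[n]
    bg=np.median(g[r[1]:r[3],r[0]:r[2]][:4]);print("bg",bg)
    for dth in(20,35,50):
      for L,st,ce in comp((g<bg-dth).astype(np.uint8),r):
        v,u=np.nonzero(L);rect=cv2.minAreaRect(np.stack([u,v],1).astype(np.float32))
        print("nut",dth,st,ce,rect,onz(c,*ce,0.065),"depthz",np.percentile(W[L][:,2],[5,50,95]))
E
```

```text
top
grip 60 [384 259  12  28 139] [389.66906475 272.1942446 ] ((389.6826477050781, 272.1846923828125), (28.407306671142578, 4.831174850463867), 75.0685806274414) [ 0.41631543 -0.27615057  0.028     ] [ 0.41549882 -0.2776687   0.02      ] depthz 0.02658685977936548
grip 80 [384 258  12  30 169] [389.75147929 272.0887574 ] ((389.81158447265625, 272.1423034667969), (30.34620475769043, 5.700876235961914), 74.74488067626953) [ 0.4165923  -0.27638458  0.028     ] [ 0.4157779  -0.27790457  0.02      ] depthz 0.02641923089698417
bg 154.0
nut 20 [259 191  13  13 148] [265.02702703 197.19594595] ((265.0, 197.0), (12.0, 12.0), 90.0) [0.6217203  0.05486655 0.065     ] depthz [0.04920292 0.06208949 0.06650695]
nut 35 [260 192  11  12  89] [264.75280899 197.71910112] ((265.0, 197.5), (11.0, 10.0), 90.0) [0.62034093 0.05558847 0.065     ] depthz [0.05814068 0.06292172 0.06678695]
scene
grip 60 [401 189  30  15 250] [415.732 196.22 ] ((415.7059326171875, 196.17648315429688), (30.074417114257812, 8.246211051940918), 14.03624439239502) [ 0.41338694 -0.26443879  0.028     ] [ 0.41531278 -0.27151318  0.
[... 323 characters left out ...]
 232  19  17 211] [273.45023697 239.85308057] ((273.50006103515625, 239.50003051757812), (15.652474403381348, 14.758048057556152), 26.56505012512207) [0.61888332 0.06248365 0.065     ] depthz [0.05002129 0.06289991 0.06733401]
nut 35 [265 232  18  17 191] [273.5026178  239.96858639] ((273.41754150390625, 239.6855926513672), (15.12865924835205, 13.910243034362793), 23.96249008178711) [0.6185866  0.06267145 0.065     ] depthz [0.05230477 0.06292775 0.06733401]
nut 50 [265 234  18  14 153] [273.49019608 240.52941176] ((273.3965759277344, 239.74136352539062), (15.231549263000488, 12.868032455444336), 23.198589324951172) [0.6176566  0.06391078 0.065     ] depthz [0.0535185  0.06292775 0.06787411]
```

```bash
python3 - <<'E'
from h import *
C={n:dict(np.load(n+"0.npz")) for n in("top","scene")}
for n,c in C.items():
    W=world(c);ok=c["z_map"]>0
    d=np.hypot(W[...,0]-.62,W[...,1]-.056)
    lid=ok&(d<.1)&(abs(W[...,2]-.05)<.006)
    ys,xs=np.nonzero(lid); P=W[lid][:,:2]
    hull=cv2.convexHull(P.astype(np.float32)); print(n,"lid circle",cv2.minEnclosingCircle(hull),len(P),"fitEll",cv2.fitEllipse(hull),"z",np.median(W[lid][:,2]))
    nut=ok&(d<.03)&(W[...,2]>.058)
    P=W[nut][:,:2].astype(np.float32);print(" nut",len(P),P.mean(0),cv2.minAreaRect(P))
    hd=ok&(W[...,2]>.012)&(np.hypot(W[...,0]-.47,W[...,1]+.26)<.16)&(W[...,2]<.05)
    m=hd.astype(np.uint8);k,l,st,ce=cv2.connectedComponentsWithStats(m)
    for i in range(1,k):
        if st[i,4]>60:
            P=W[l==i];print(" comp",st[i],ce[i],P.mean(0),P.min(0),P.max(0))
E
```

```text
top lid circle ((0.6229404211044312, 0.05574074387550354), 0.07502395659685135) 2258 fitEll ((0.6227602958679199, 0.05556059256196022), (0.14785337448120117, 0.14871446788311005), 158.68678283691406) z 0.048810326748962185
 nut 130 [0.6229837 0.0552609] ((0.6226839423179626, 0.05562267452478409), (0.029836298897862434, 0.029679469764232635), 5.4634013175964355)
 comp [326 210  18  36 423] [336.37588652 231.18439716] [ 0.52943407 -0.13354411  0.03451369] [ 0.49137287 -0.15248909  0.01313325] [ 0.58624419 -0.10471487  0.04612656]
 comp [368 221  29  68 534] [384.14419476 250.73220974] [ 0.47428756 -0.26399278  0.02209365] [ 0.3722658  -0.29399025  0.0123303 ] [ 0.55527628 -0.22229095  0.03096143]
scene lid circle ((0.6244455575942993, 0.05914722755551338), 0.07623668760061264) 2592 fitEll ((0.6235476136207581, 0.05858895182609558), (0.14887981116771698, 0.15045757591724396), 38.03575897216797) z 0.05016603988064272
 nut 164 [0.6220495  0.05984947] ((0.6227717995643616, 0.05880243331193924), (0.031060539186000824, 0.030259305611252785), 4.002358913421631)
 comp [363 176  71  28 618] [395.5210356  190.35275081] [ 0.46907601 -0.25983327  0.02182665] [ 0.37163577 -0.29224332  0.01202498] [ 0.55708076 -0.21773742  0.03208852]
 comp [336 194  30  34 418] [352.32535885 209.75837321] [ 0.52552856 -0.13208551  0.03488801] [ 0.49200229 -0.15117693  0.01223959] [ 0.58420717 -0.10263533  0.0457482 ]
```

```bash
python3 - <<'E'
from h import *
# socket hole contours: bright hole inside ring
for n,(x0,y0,x1,y1) in {"top":(362,218,400,248),"scene":(360,170,395,202)}.items():
    c=dict(np.load(n+"0.npz"));g=cv2.cvtColor(c["img"],cv2.COLOR_BGR2GRAY)
    print(n);print(g[y0:y1,x0:x1])
E
```

```text
top
[[153 159 153 ... 163 164 162]
 [155 154 159 ... 161 162 163]
 [156 157 160 ... 159 158 162]
 ...
 [153 154 159 ... 159 159 156]
 [153 160 156 ... 160 161 161]
 [154 158 159 ... 159 158 157]]
scene
[[237 236 237 ... 238 239 238]
 [237 237 237 ... 238 238 237]
 [237 237 237 ... 236 237 237]
 ...
 [232 232 232 ... 236 235 235]
 [232 230 229 ... 237 236 236]
 [234 233 230 ... 237 237 237]]
```

```bash
python3 - <<'E'
from h import *
for n in("top","scene"):
    c=dict(np.load(n+"0.npz"));W=world(c);g=cv2.cvtColor(c["img"],cv2.COLOR_BGR2GRAY)
    ok=(c["z_map"]>0)&(W[...,2]>.012)&(W[...,2]<.05)
    R=(np.hypot(W[...,0]-.465,W[...,1]+.26)<.13)&(W[...,1]<-.2)
    m=ok&R
    P=W[m]; hd=P[P[:,0]>.498]; hd=hd[hd[:,2]>.016]
    r=cv2.minAreaRect(hd[:,:2].astype(np.float32));print(n,"head",r,np.median(hd[:,2]))
    gp=W[m&(g<70)&(W[...,2]>.022)]; r=cv2.minAreaRect(gp[:,:2].astype(np.float32));print("grip",r,np.median(gp[:,2]),len(gp))
E
```

```text
top head ((0.5247489809989929, -0.25278937816619873), (0.05334174633026123, 0.05345981940627098), 12.966065406799316) 0.020263728841536155
grip ((0.4160388708114624, -0.27743786573410034), (0.07580504566431046, 0.013397874310612679), 13.601875305175781) 0.02670241405200624 145
scene head ((0.5245447158813477, -0.24877016246318817), (0.05504222586750984, 0.05730709433555603), 14.309083938598633) 0.02154762868813087
grip ((0.43278729915618896, -0.2681090235710144), (0.1097029596567154, 0.01612796261906624), 15.994269371032715) 0.026990768016231792 146
```

Emit:
send_rows:
  fingers: [1,1,1,1,1,1,1,1,1,1]
  dp:
    - [18,30,0]
    - [37,60,0]
    - [55,90,0]
    - [74,120,0]
    - [92,150,0]
    - [110,180,0]
    - [129,210,0]
    - [147,240,0]
    - [166,270,0]
    - [184,300,0]
  turn:
    - [0,0,0.12]
    - [0,0,0.24]
    - [0,0,0.36]
    - [0,0,0.48]
    - [0,0,0.6]
    - [0,0,0.72]
    - [0,0,0.84]
    - [0,0,0.96]
    - [0,0,1.08]
    - [0,0,1.2]

```text
time_s: 0.93
position: [0.4305, -0.2721, 0.2214]
tcp_rot: [[-0.002, -0.04, 0.999], [0.001, 0.999, 0.04], [-1.0, 0.001, -0.002]]
force: [0.1, -0.2, 0.1]
opening: 0.997
```

Emit:
send_rows:
  fingers: [1,1,1,1,1,1,1,1,1,1]
  dp:
    - [0,0,-10]
    - [0,0,-20]
    - [0,0,-30]
    - [0,0,-40]
    - [0,0,-50]
    - [0,0,-60]
    - [0,0,-70]
    - [0,0,-80]
    - [0,0,-90]
    - [0,0,-90]
  turn:
    - [0,0,0.12]
    - [0,0,0.24]
    - [0,0,0.36]
    - [0,0,0.48]
    - [0,0,0.6]
    - [0,0,0.72]
    - [0,0,0.84]
    - [0,0,0.96]
    - [0,0,1.08]
    - [0,0,1.2]

```text
time_s: 1.77
position: [0.4294, -0.271, 0.1294]
tcp_rot: [[-0.005, -0.948, 0.32], [0.001, 0.32, 0.948], [-1.0, 0.005, -0.0]]
force: [-0.2, -0.2, -0.1]
opening: 1.001
```

```bash
cat > st.py <<'E'
from rig import bot
import numpy as np
s=bot.read_state();R=s["tcp_rot"]
print(s["time_s"],"p",s["position"].round(4),"jawyaw",np.degrees(np.arctan2(R[1,2],R[0,2])).round(2),"xdir",R[:,0].round(4),"zz",R[2,2].round(4),"F",s["force"].round(2),"M",s["moment"].round(3),"op",round(float(s["opening"]),3),"q",s["joint_positions"].round(1))
E
python3 st.py
```

```text
1.7667 p [ 0.4294 -0.271   0.1294] jawyaw 71.37 xdir [-0.0047  0.0013 -1.    ] zz -0.0002 F [-0.18 -0.18 -0.12] M [ 0.099 -0.07   0.048] op 1.001 q [ -44.8   29.5  103.7   -0.2   47.1 -116. ]
```

Emit:
send_rows:
  fingers: [0.6,0.6,0.6,0.6,0.6,0.6,0.6,0.6,0.6,0.6]
  dp:
    - [1,-3,-10]
    - [1,-3,-25]
    - [1,-3,-40]
    - [1,-3,-55]
    - [1,-3,-70]
    - [1,-3,-80]
    - [1,-3,-80]
    - [1,-3,-80]
    - [1,-3,-80]
    - [1,-3,-80]
  turn:
    - [0,0,0.12]
    - [0,0,0.24]
    - [0,0,0.36]
    - [0,0,0.48]
    - [0,0,0.55]
    - [0,-0.005,0.55]
    - [0,-0.005,0.55]
    - [0,-0.005,0.55]
    - [0,-0.005,0.55]
    - [0,-0.005,0.55]

```text
time_s: 2.6
position: [0.4308, -0.2744, 0.0501]
tcp_rot: [[0.001, -0.975, -0.223], [-0.001, -0.223, 0.975], [-1.0, -0.001, -0.001]]
force: [-0.5, -0.7, -0.4]
opening: 0.6
```

```bash
python3 st.py; python3 - <<'E'
from rig import bot
import cv2
c=bot.capture("scene");cv2.imwrite("pics/s1.png",cv2.resize(c["img"][120:250,330:500],None,fx=4,fy=4))
E
```

```text
2.6 p [ 0.4308 -0.2744  0.0501] jawyaw 102.88 xdir [ 0.0011 -0.0011 -1.    ] zz -0.0013 F [-0.54 -0.71 -0.39] M [ 0.173 -0.149 -0.011] op 0.6 q [ -45.    37.7  106.2    0.    36.  -147.9]
```

View pics/s1.png

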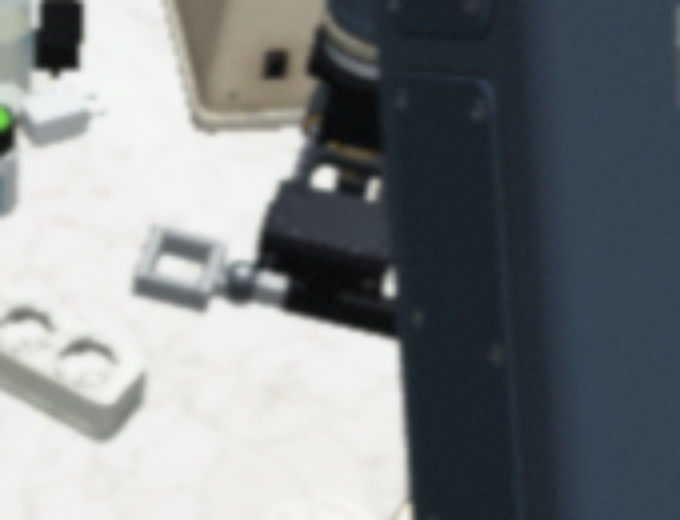

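The gripper straddles the grip, and the head and knuckle are clear at about (365,185). I'll go down and close.

Emit:
send_rows:
  fingers: [0.6,0.6,0.6,0.6,0.6,0,0,0,0,0]
  dp:
    - [0,0,-12]
    - [0,0,-24]
    - [0,0,-36]
    - [0,0,-43]
    - [0,0,-43]
    - [0,0,-43]
    - [0,0,-43]
    - [0,0,-43]
    - [0,0,-43]
    - [0,0,-43]
  turn:
    - [0,0,0]
    - [0,0,0]
    - [0,0,0]
    - [0,0,0]
    - [0,0,0]
    - [0,0,0]
    - [0,0,0]
    - [0,0,0]
    - [0,0,0]
    - [0,0,0]

```text
time_s: 3.48
position: [0.4311, -0.2746, 0.0077]
tcp_rot: [[0.002, -0.975, -0.223], [-0.002, -0.223, 0.975], [-1.0, -0.001, -0.002]]
force: [-0.1, 0.1, 0.2]
opening: 0.308
```

Emit:
send_rows:
  fingers: [0,0,0,0,0,0,0,0]
  dp:
    - [0,0,0]
    - [0,0,0]
    - [0,0,10]
    - [0,0,25]
    - [0,0,45]
    - [0,0,70]
    - [0,0,95]
    - [0,0,120]
  turn:
    - [0,0,0]
    - [0,0,0]
    - [0,0,0]
    - [0,0,0]
    - [0,0,0]
    - [0,0,0]
    - [0,0,0]
    - [0,0,0]

```text
time_s: 4.15
position: [0.4305, -0.2741, 0.1291]
tcp_rot: [[0.001, -0.975, -0.223], [-0.001, -0.223, 0.975], [-1.0, -0.001, -0.001]]
force: [-0.1, 0.1, -1.2]
opening: 0.183
```

```bash
python3 st.py; python3 - <<'E'
from rig import bot
import cv2,numpy as np
c=bot.capture("scene");cv2.imwrite("pics/s2.png",cv2.resize(c["img"][100:250,310:500],None,fx=2,fy=2))
c=bot.capture("top");cv2.imwrite("pics/t2.png",cv2.resize(c["img"][180:330,310:460],None,fx=4,fy=4))
E
```

```text
4.15 p [ 0.4305 -0.2741  0.1291] jawyaw 102.88 xdir [ 0.001  -0.0011 -1.    ] zz -0.0013 F [-0.1   0.1  -1.24] M [ 0.075 -0.058  0.033] op 0.183 q [ -45.    29.6  103.6   -0.    46.8 -147.9]
```

View pics/s2.png

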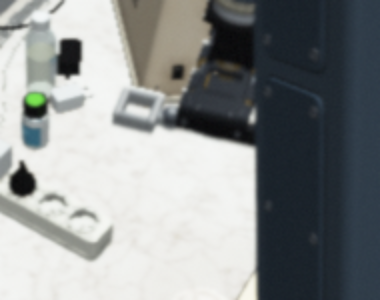

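View pics/t2.png

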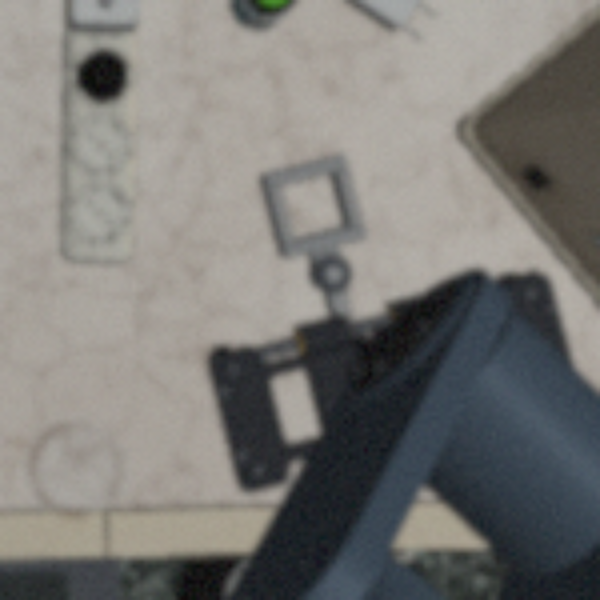

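The opening of 0.183 (16 mm) and the 1.2 N load show that the grip is held. I'll carry it over to the flask.

Emit:
send_rows:
  fingers: [0,0,0,0,0,0,0,0,0,0]
  dp:
    - [5,15,0]
    - [13,42,0]
    - [24,80,0]
    - [35,118,0]
    - [46,156,0]
    - [58,194,0]
    - [69,232,0]
    - [81,270,0]
    - [91,305,0]
    - [96,323,0]
  turn:
    - [0,0,-0.01]
    - [0,0,-0.02]
    - [0,0,-0.04]
    - [0,0,-0.06]
    - [0,0,-0.08]
    - [0,0,-0.1]
    - [0,0,-0.12]
    - [0,0,-0.14]
    - [0,0,-0.14]
    - [0,0,-0.14]

```text
time_s: 5.08
position: [0.5285, 0.0506, 0.1307]
tcp_rot: [[0.005, -0.996, -0.088], [-0.007, -0.088, 0.996], [-1.0, -0.004, -0.008]]
force: [0.7, -0.7, -0.8]
opening: 0.178
```

Emit:
send_rows:
  fingers: [0,0,0]
  dp:
    - [0,0,-8]
    - [0,0,-16]
    - [0,0,-16]
  turn:
    - [0,0,0]
    - [0,0,0]
    - [0,0,0]

```text
time_s: 5.33
position: [0.5261, 0.0505, 0.1123]
tcp_rot: [[-0.001, -0.996, -0.088], [-0.007, -0.088, 0.996], [-1.0, 0.001, -0.007]]
force: [-0.4, -0.4, -1.4]
opening: 0.183
```

```bash
python3 st.py; python3 - <<'E'
from rig import bot
import cv2,numpy as np
for n,(x0,y0,x1,y1),f in(("scene",(200,150,420,320),3),("top",(180,120,340,270),4)):
    c=bot.capture(n);np.savez(n+"3.npz",**c);cv2.imwrite(f"pics/{n}3.png",cv2.resize(c["img"][y0:y1,x0:x1],None,fx=f,fy=f,interpolation=cv2.INTER_CUBIC))
E
```

```text
5.3333 p [0.5261 0.0505 0.1123] jawyaw 95.05 xdir [-8.0e-04 -7.3e-03 -1.0e+00] zz -0.0072 F [-0.42 -0.45 -1.41] M [ 0.124 -0.026 -0.068] op 0.183 q [  -6.4   32.3  101.6   -0.6   46.1 -101. ]
```

View pics/scene3.png

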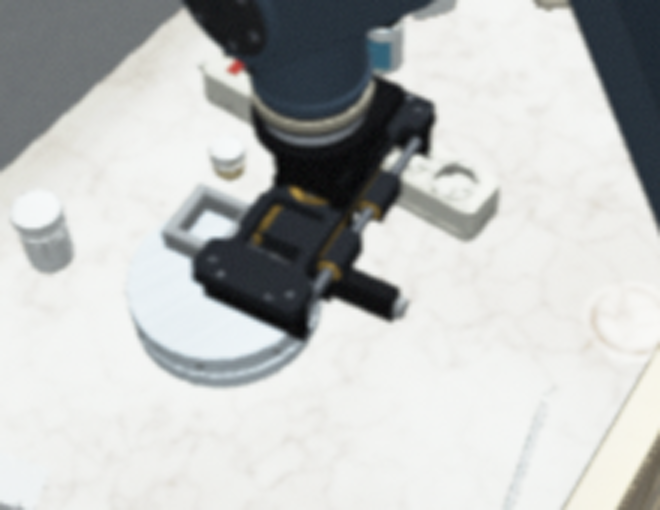

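View pics/top3.png

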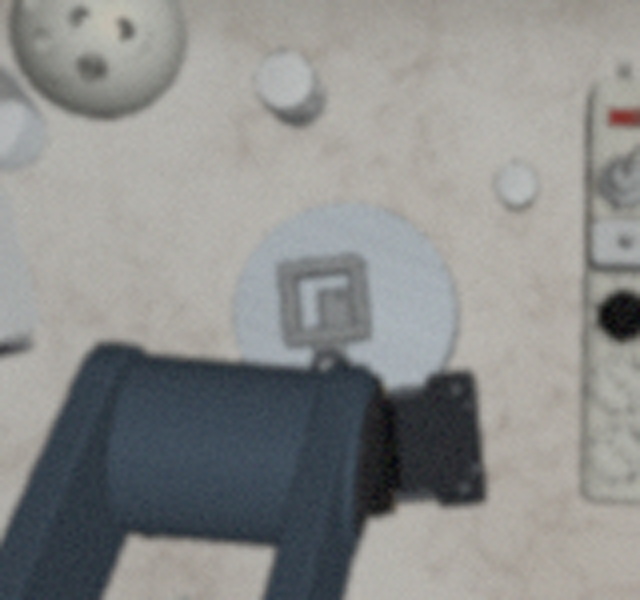

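```bash
cat > head.py <<'E'
import sys
from h import *
tag,zmin,zmax=sys.argv[1],float(sys.argv[2]),float(sys.argv[3])
for n in("top","scene"):
    c=dict(np.load(n+tag+".npz"));W=world(c);ok=(c["z_map"]>0)&(abs(W[...,0]-.625)<.045)&(abs(W[...,1]-.057)<.06)&(W[...,2]>zmin)&(W[...,2]<zmax)
    if n=="top": m=ok.astype(np.uint8)
    P=W[ok];
    if len(P)<20: print(n,len(P));continue
    Q=P[P[:,0]>.597] 
    A=np.c_[Q[:,:2]-Q[:,:2].mean(0),np.ones(len(Q))];co=np.linalg.lstsq(A,Q[:,2],rcond=None)[0]
    print(n,len(Q),cv2.minAreaRect(Q[:,:2].astype(np.float32)),"min",Q.min(0),"max",Q.max(0),"zmed",np.median(Q[:,2]),"tilt",co)
E
python3 head.py 3 0.1 0.16
```

```text
top 311 ((0.6227874755859375, 0.05805371701717377), (0.053292885422706604, 0.05329110473394394), 5.737930774688721) min [0.59721885 0.02967607 0.10547627] max [0.65109031 0.08677222 0.13123535] zmed 0.12461278893703742 tilt [-0.01442331  0.01948909  0.12334384]
scene 335 ((0.6246824860572815, 0.062434300780296326), (0.048096515238285065, 0.05418054386973381), 4.007899284362793) min [0.60079785 0.03527449 0.10384924] max [0.6499198  0.09086156 0.12871369] zmed 0.12438348670316768 tilt [-0.03234212 -0.02145287  0.12158527]
```

The head is level and its yaw matches the nut. In both views it sits about 2.5 to 3 mm too far in +y, so I'll correct that while going down.

Emit:
send_rows:
  fingers: [0,0,0,0,0,0,0]
  dp:
    - [0,-2.7,-6]
    - [0,-2.7,-12]
    - [0,-2.7,-18]
    - [0,-2.7,-24]
    - [0,-2.7,-29]
    - [0,-2.7,-29]
    - [0,-2.7,-29]
  turn:
    - [0.007,0,0]
    - [0.007,0,0]
    - [0.007,0,0]
    - [0.007,0,0]
    - [0.007,0,0]
    - [0.007,0,0]
    - [0.007,0,0]

```text
time_s: 6.02
position: [0.527, 0.0468, 0.0841]
tcp_rot: [[0.001, -0.996, -0.086], [-0.0, -0.086, 0.996], [-1.0, -0.001, -0.0]]
force: [-0.1, 0.3, -1.2]
opening: 0.183
```

```bash
python3 st.py; python3 - <<'E'
from rig import bot
import cv2,numpy as np
for n,(x0,y0,x1,y1),f in(("scene",(230,180,330,280),6),("top",(230,165,300,225),8)):
    c=bot.capture(n);np.savez(n+"4.npz",**c);cv2.imwrite(f"pics/{n}4.png",cv2.resize(c["img"][y0:y1,x0:x1],None,fx=f,fy=f,interpolation=cv2.INTER_CUBIC))
E
python3 head.py 4 0.08 0.13
```

```text
6.0167 p [0.527  0.0468 0.0841] jawyaw 94.94 xdir [ 9.e-04 -3.e-04 -1.e+00] zz -0.0004 F [-0.08  0.33 -1.18] M [ 0.133 -0.062 -0.028] op 0.183 q [  -7.    35.   102.6   -0.    42.3 -102. ]
top 290 ((0.6239370107650757, 0.0546625554561615), (0.05332685261964798, 0.0528867244720459), 4.143611907958984) min [0.59814199 0.02687172 0.0800334 ] max [0.65056063 0.08142172 0.10082288] zmed 0.09647587899552229 tilt [-0.00986422  0.01727373  0.09537044]
scene 326 ((0.6255866289138794, 0.058371126651763916), (0.05034727230668068, 0.05534549057483673), 7.986668109893799) min [0.59968962 0.02968636 0.08009408] max [0.65253477 0.08710219 0.10163216] zmed 0.0964637108384499 tilt [-0.0351723  -0.01318414  0.09429205]
```

View pics/scene4.png

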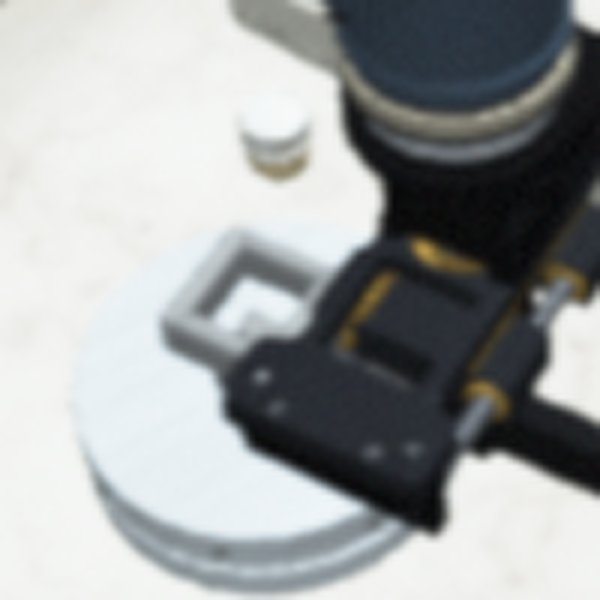

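View pics/top4.png

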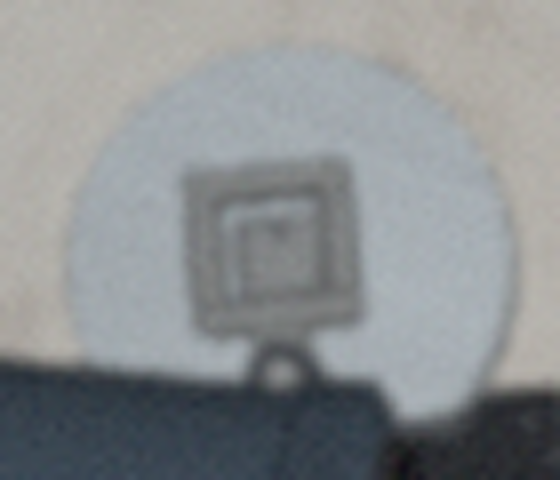

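Emit:
send_rows:
  fingers: [0,0,0,0,0,0,0]
  dp:
    - [-1,0.7,-3]
    - [-1,0.7,-6]
    - [-1,0.7,-9]
    - [-1,0.7,-11]
    - [-1,0.7,-13]
    - [-1,0.7,-15]
    - [-1,0.7,-15]
  turn:
    - [0,0,0]
    - [0,0,0]
    - [0,0,0]
    - [0,0,0]
    - [0,0,0]
    - [0,0,0]
    - [0,0,0]

```text
time_s: 6.7
position: [0.5262, 0.0476, 0.0692]
tcp_rot: [[0.001, -0.996, -0.086], [-0.0, -0.086, 0.996], [-1.0, -0.001, -0.001]]
force: [-0.1, 0.5, -1.1]
opening: 0.179
```

```bash
python3 st.py
```

```text
6.7 p [0.5262 0.0476 0.0692] jawyaw 94.95 xdir [ 1.5e-03 -4.0e-04 -1.0e+00] zz -0.0005 F [-0.13  0.46 -1.07] M [ 0.066 -0.082  0.043] op 0.179 q [  -7.    36.5  103.2   -0.    40.3 -101.9]
```

Emit:
send_rows:
  fingers: [0,0,0,0,0]
  dp:
    - [0,0,-2]
    - [0,0,-4]
    - [0,0,-6]
    - [0,0,-7]
    - [0,0,-7]
  turn:
    - [0,0,0]
    - [0,0,0]
    - [0,0,0]
    - [0,0,0]
    - [0,0,0]

```text
time_s: 7.12
position: [0.526, 0.0476, 0.0619]
tcp_rot: [[0.001, -0.996, -0.086], [-0.0, -0.086, 0.996], [-1.0, -0.001, -0.0]]
force: [-0.1, -0.0, -1.6]
opening: 0.178
```

```bash
python3 st.py; python3 - <<'E'
from rig import bot
import cv2,numpy as np
for n,(x0,y0,x1,y1),f in(("scene",(230,180,330,280),6),("top",(230,165,300,225),8)):
    c=bot.capture(n);np.savez(n+"5.npz",**c);cv2.imwrite(f"pics/{n}5.png",cv2.resize(c["img"][y0:y1,x0:x1],None,fx=f,fy=f,interpolation=cv2.INTER_CUBIC))
E
python3 head.py 5 0.059 0.11
```

```text
7.1167 p [0.526  0.0476 0.0619] jawyaw 94.94 xdir [ 9.e-04 -3.e-04 -1.e+00] zz -0.0004 F [-0.14 -0.   -1.62] M [ 0.11  -0.061 -0.035] op 0.178 q [  -7.    37.2  103.4   -0.    39.3 -101.9]
top 399 ((0.6223272681236267, 0.05559089779853821), (0.05292697995901108, 0.053032584488391876), 5.3168559074401855) min [0.59734079 0.0279168  0.05901198] max [0.65088272 0.08278489 0.08022698] zmed 0.07224677125800916 tilt [ 0.003924   -0.00120172  0.06995817]
scene 430 ((0.623420774936676, 0.059485964477062225), (0.051982998847961426, 0.05408482998609543), 5.9816060066223145) min [0.59753205 0.03149339 0.05903899] max [0.65028607 0.08784073 0.07811868] zmed 0.07282747875917078 tilt [-0.0081842  -0.00494584  0.07056761]
```

View pics/scene5.png

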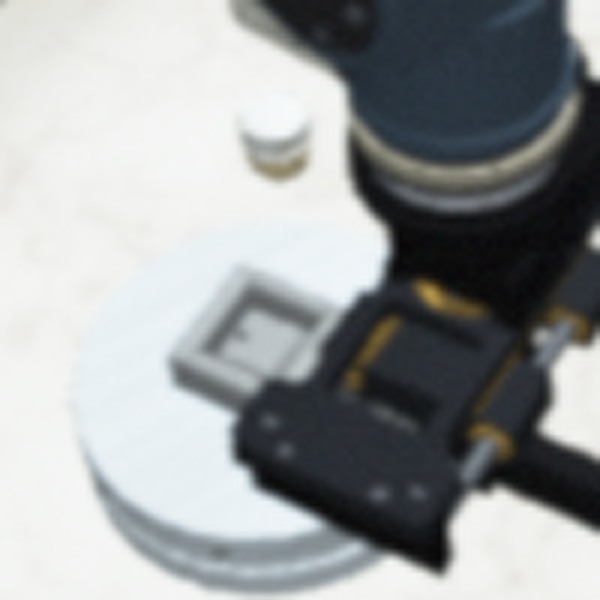

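The socket is engaged and sits about 1.5 mm above the lid. I'll lower it the rest of the way and then slacken the fingers so the wrench settles.

Emit:
send_rows:
  fingers: [0,0,0,0.26,0.26,0.26,0.26,0.26]
  dp:
    - [0,0,-1]
    - [0,0,-2]
    - [0,0,-2]
    - [0,0,-2]
    - [0,0,-2]
    - [0,0,-2]
    - [0,0,-2]
    - [0,0,-2]
  turn:
    - [0,0,0]
    - [0,0,0]
    - [0,0,0]
    - [0,0,0]
    - [0,0,0]
    - [0,0,0]
    - [0,0,0]
    - [0,0,0]

```text
time_s: 7.88
position: [0.5263, 0.0476, 0.0603]
tcp_rot: [[0.002, -0.996, -0.086], [-0.0, -0.086, 0.996], [-1.0, -0.002, -0.001]]
force: [0.3, 1.0, 0.4]
opening: 0.26
```

```bash
python3 st.py; python3 - <<'E'
from rig import bot
import cv2,numpy as np
for n,(x0,y0,x1,y1),f in(("scene",(230,180,330,280),6),("top",(230,165,300,225),8)):
    c=bot.capture(n);np.savez(n+"6.npz",**c);cv2.imwrite(f"pics/{n}6.png",cv2.resize(c["img"][y0:y1,x0:x1],None,fx=f,fy=f,interpolation=cv2.INTER_CUBIC))
E
python3 head.py 6 0.059 0.11
```

```text
7.8833 p [0.5263 0.0476 0.0603] jawyaw 94.95 xdir [ 1.8e-03 -4.0e-04 -1.0e+00] zz -0.0006 F [0.31 1.05 0.42] M [ 0.043 -0.123  0.019] op 0.26 q [  -7.    37.4  103.4   -0.    39.1 -101.9]
top 375 ((0.6229234337806702, 0.055786848068237305), (0.05177633464336395, 0.05408298596739769), 1.9520208835601807) min [0.59759901 0.02809407 0.05915648] max [0.64868656 0.08327359 0.07720167] zmed 0.06866028328242002 tilt [-0.0032223  -0.01486152  0.06754977]
scene 405 ((0.624150812625885, 0.05941668152809143), (0.05054005980491638, 0.0537378154695034), 5.004836559295654) min [0.59842821 0.03236042 0.0590555 ] max [0.65061993 0.08717458 0.07532507] zmed 0.06946244761686171 tilt [ 0.00228128 -0.00271373  0.06843141]
```

View pics/top6.png

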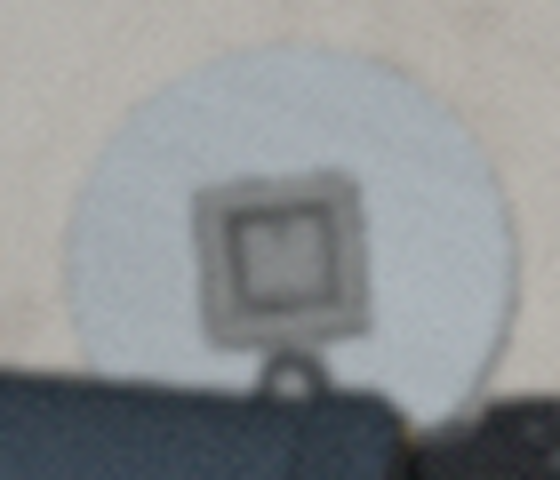

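Step 1 looks met: the head is flat on the lid and centred, with the handle straight. Next I'll drop the fingers to mid-grip height and push round with them slack. First I need a table of arc positions.

```bash
cat > arc.py <<'E'
import sys
from rig import bot
import numpy as np
N=np.array([.623,.057]);s=bot.read_state();p=s["position"];d=p[:2]-N
R=s["tcp_rot"];print("r",np.hypot(*d),"ang",np.degrees(np.arctan2(d[1],d[0]))%360,"jaw+90",np.degrees(np.arctan2(R[1,2],R[0,2]))+90)
F=s["force"];t=np.array([d[1],-d[0]])/np.hypot(*d);print("tangential(cw) force",F[:2]@t,"radial",F[:2]@d/np.hypot(*d),"Fz",F[2])
r=.0972;a0=np.arctan2(d[1],d[0])
for th in map(float,sys.argv[1:]):
    q=N+r*np.array([np.cos(a0-th),np.sin(a0-th)]);print(th,((q-p[:2])*1000).round(1))
E
python3 arc.py 0.05 .1 .15 .2 .25 .3 .35 .4
```

```text
r 0.09720317304343853 ang 185.55039322627024 jaw+90 184.95056598868493
tangential(cw) force 0.7536160480906128 radial 0.04723262963512609 Fz 0.6342725513267404
0.05 [-0.3  4.8]
0.1 [-0.5  9.7]
0.15 [-0.3 14.6]
0.2 [ 0.1 19.4]
0.25 [ 0.7 24.2]
0.3 [ 1.5 29. ]
0.35 [ 2.6 33.7]
0.4 [ 4.  38.4]
```

Emit:
send_rows:
  fingers: [0.26,0.26,0.26,0.26,0.26,0.26,0.26,0.26]
  dp:
    - [0,0,-3]
    - [0,0,-6]
    - [-0.3,3,-6]
    - [-0.4,6,-6]
    - [-0.5,9.7,-6]
    - [-0.3,14.6,-6]
    - [0.1,19.4,-6]
    - [0.1,19.4,-6]
  turn:
    - [0,0,0]
    - [0,0,0]
    - [0,0,-0.03]
    - [0,0,-0.06]
    - [0,0,-0.1]
    - [0,0,-0.15]
    - [0,0,-0.2]
    - [0,0,-0.2]

```text
time_s: 8.65
position: [0.5263, 0.0674, 0.0539]
tcp_rot: [[0.001, -0.994, 0.113], [-0.001, 0.113, 0.994], [-1.0, -0.001, -0.001]]
force: [1.0, 0.1, -0.1]
opening: 0.26
```

```bash
python3 st.py; python3 arc.py 0.03 .06 .09 .12 .15 .2
```

```text
8.65 p [0.5263 0.0674 0.0539] jawyaw 83.49 xdir [ 1.4e-03 -8.0e-04 -1.0e+00] zz -0.0007 F [ 1.02  0.05 -0.06] M [ 0.092 -0.114 -0.006] op 0.26 q [-4.800e+00  3.810e+01  1.032e+02 -1.000e-01  3.850e+01 -8.820e+01]
r 0.09720667166556775 ang 173.88390345884244 jaw+90 173.48552270770716
tangential(cw) force 0.15964936169000205 radial -1.0055492437262816 Fz -0.05710655129243575
0.03 [0.4 2.9]
0.06 [0.8 5.8]
0.09 [1.3 8.6]
0.12 [ 1.9 11.5]
0.15 [ 2.6 14.3]
0.2 [ 4. 19.]
```

Emit:
send_rows:
  fingers: [0.26,0.26,0.26,0.26,0.26,0.26,0.26]
  dp:
    - [0.4,2.9,0]
    - [0.8,5.8,0]
    - [1.3,8.6,0]
    - [1.9,11.5,0]
    - [2.6,14.3,0]
    - [4,19,0]
    - [4,19,0]
  turn:
    - [0,0,-0.03]
    - [0,0,-0.06]
    - [0,0,-0.09]
    - [0,0,-0.12]
    - [0,0,-0.15]
    - [0,0,-0.2]
    - [0,0,-0.2]

```text
time_s: 9.23
position: [0.5304, 0.0864, 0.0537]
tcp_rot: [[0.001, -0.951, 0.308], [-0.001, 0.308, 0.951], [-1.0, -0.001, -0.001]]
force: [0.2, -0.3, -0.4]
opening: 0.263
```

```bash
python3 st.py; python3 arc.py 0.02 .04 .06 .08 .1 .12; python3 - <<'E'
from rig import bot
import cv2,numpy as np
for n,(x0,y0,x1,y1),f in(("scene",(220,180,320,280),6),("top",(210,165,300,255),6)):
    c=bot.capture(n);np.savez(n+"7.npz",**c);cv2.imwrite(f"pics/{n}7.png",cv2.resize(c["img"][y0:y1,x0:x1],None,fx=f,fy=f,interpolation=cv2.INTER_CUBIC))
E
python3 head.py 7 0.064 0.11
```

```text
9.2333 p [0.5304 0.0864 0.0537] jawyaw 72.08 xdir [ 0.001  -0.0013 -1.    ] zz -0.0009 F [ 0.18 -0.31 -0.43] M [-0.009 -0.099 -0.012] op 0.263 q [-2.600e+00  3.850e+01  1.022e+02 -1.000e-01  3.920e+01 -7.460e+01]
r 0.097146617771207 ang 162.39783005820843 jaw+90 162.07556254027224
tangential(cw) force -0.2376817392008475 radial -0.26388682446250916 Fz -0.4329960448729312
0.02 [0.6 1.9]
0.04 [1.2 3.7]
0.06 [1.9 5.5]
0.08 [2.6 7.3]
0.1 [3.3 9.1]
0.12 [ 4.1 10.9]
top 285 ((0.6230140328407288, 0.05590048059821129), (0.053679436445236206, 0.05326186865568161), 73.68004608154297) min [0.59757568 0.02520092 0.06405635] max [0.65430549 0.08572291 0.07440943] zmed 0.06996115655027246 tilt [-0.00991699  0.01530993  0.06953181]
scene 180 ((0.6326906085014343, 0.059877343475818634), (0.04632679745554924, 0.03591776639223099), 75.18451690673828) min [0.61377002 0.03350039 0.06406391] max [0.65350224 0.08521845 0.07500948] zmed 0.07065001565986068 tilt [0.13839219 0.05982262 0.06958622]
```

View pics/top7.png

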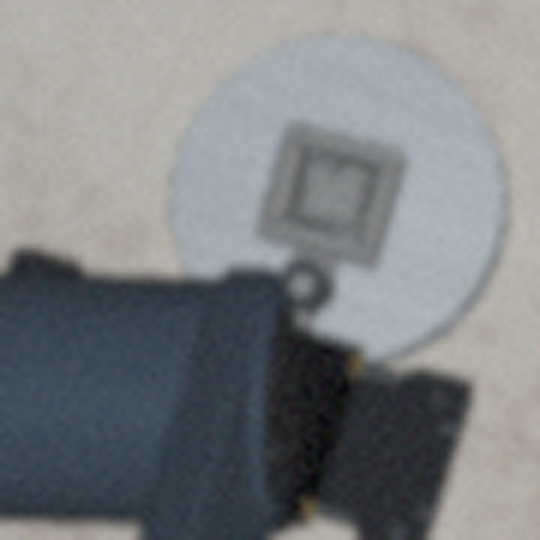

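View pics/scene7.png

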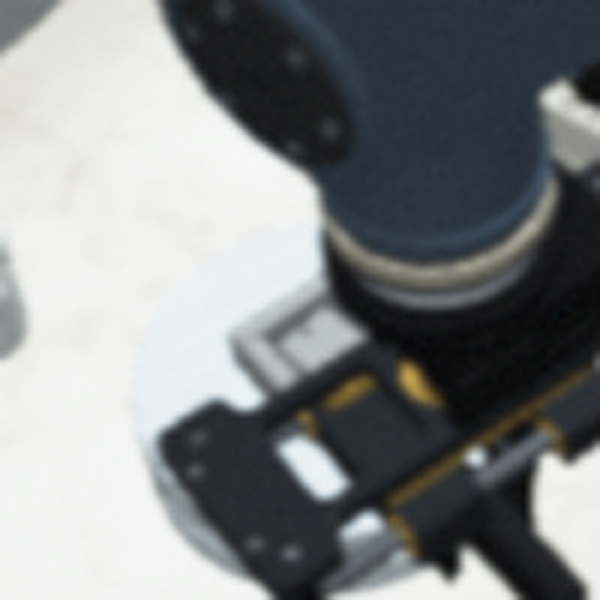

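The head has turned to about 164° and stays centred, so the nut is following. From here I'll take small steps and watch the force.

Emit:
send_rows:
  fingers: [0.26,0.26,0.26,0.26]
  dp:
    - [0.6,1.9,0]
    - [1.2,3.7,0]
    - [1.9,5.5,0]
    - [1.9,5.5,0]
  turn:
    - [0,0,-0.02]
    - [0,0,-0.04]
    - [0,0,-0.06]
    - [0,0,-0.06]

```text
time_s: 9.67
position: [0.5323, 0.092, 0.0537]
tcp_rot: [[0.001, -0.931, 0.364], [-0.001, 0.364, 0.931], [-1.0, -0.001, -0.001]]
force: [-0.1, -1.1, -0.1]
opening: 0.262
```

```bash
 python3 arc.py 0.02 .04 .06
```

```text
r 0.09724030257316567 ang 158.93060428071712 jaw+90 158.6662811402346
tangential(cw) force -1.0070098262728098 radial -0.3189779658620121 Fz -0.12328946143021247
0.02 [0.8 1.8]
0.04 [1.5 3.6]
0.06 [2.3 5.4]
```

Emit:
send_rows:
  fingers: [0.26,0.26,0.26,0.26]
  dp:
    - [0.8,1.8,0]
    - [1.5,3.6,0]
    - [2.3,5.4,0]
    - [2.3,5.4,0]
  turn:
    - [0,0,-0.02]
    - [0,0,-0.04]
    - [0,0,-0.06]
    - [0,0,-0.06]

```text
time_s: 10.0
position: [0.5347, 0.0978, 0.0537]
tcp_rot: [[0.001, -0.908, 0.42], [-0.001, 0.42, 0.908], [-1.0, -0.001, -0.0]]
force: [-0.0, -0.2, 0.6]
opening: 0.265
```

```bash
 python3 arc.py 0.02 .04 .06
```

```text
r 0.09722499749232379 ang 155.19937558774348 jaw+90 155.1703220805104
tangential(cw) force -0.1431886473944506 radial -0.06249740324455609 Fz 0.6384771593919619
0.02 [0.9 1.7]
0.04 [1.7 3.5]
0.06 [2.6 5.2]
```

Emit:
send_rows:
  fingers: [0.26,0.26,0.26,0.26]
  dp:
    - [0.9,1.7,0]
    - [1.7,3.5,0]
    - [2.6,5.2,0]
    - [2.6,5.2,0]
  turn:
    - [0,0,-0.02]
    - [0,0,-0.04]
    - [0,0,-0.06]
    - [0,0,-0.06]

```text
time_s: 10.33
position: [0.5375, 0.1034, 0.0537]
tcp_rot: [[0.001, -0.88, 0.475], [-0.0, 0.475, 0.88], [-1.0, -0.001, 0.0]]
force: [-0.6, -1.1, 0.6]
opening: 0.259
```

```bash
 python3 arc.py 0.02 .04 .06
```

```text
r 0.09728410058636237 ang 151.48132646961488 jaw+90 151.66595374620198
tangential(cw) force -1.269961600974824 radial -0.04397819483549211 Fz 0.5651102882929151
0.02 [1.  1.7]
0.04 [2.  3.3]
0.06 [3. 5.]
```

Emit:
send_rows:
  fingers: [0.26,0.26,0.26,0.26]
  dp:
    - [1,1.7,0]
    - [2,3.3,0]
    - [3,5,0]
    - [3,5,0]
  turn:
    - [0,0,-0.02]
    - [0,0,-0.04]
    - [0,0,-0.06]
    - [0,0,-0.06]

```text
time_s: 10.67
position: [0.54, 0.1078, 0.0536]
tcp_rot: [[-0.0, -0.85, 0.527], [-0.002, 0.527, 0.85], [-1.0, -0.001, -0.002]]
force: [-1.3, -5.1, 1.6]
opening: 0.257
```

```bash
 python3 arc.py 0.02 .04 .06
```

```text
r 0.09728856665829874 ang 148.51599361448723 jaw+90 148.2026933402332
tangential(cw) force -5.051920112961111 radial -1.5872731566508413 Fz 1.6242835089954994
0.02 [1.1 1.6]
0.04 [2.2 3.2]
0.06 [3.3 4.8]
```

The tangential force rose to 5 N, so the screw is coming tight. I'll look for the reference head angle.

```bash
cat > look.py <<'E'
import sys
from rig import bot
import cv2,numpy as np
k=sys.argv[1]
for n,(x0,y0,x1,y1),f in(("scene",(200,180,320,280),6),("top",(200,165,300,255),7)):
    c=bot.capture(n);np.savez(n+k+".npz",**c);cv2.imwrite(f"pics/{n}{k}.png",cv2.resize(c["img"][y0:y1,x0:x1],None,fx=f,fy=f,interpolation=cv2.INTER_CUBIC))
E
python3 look.py 8; python3 head.py 8 .064 .11
```

```text
top 280 ((0.620887815952301, 0.05686827749013901), (0.05322948843240738, 0.057343561202287674), 60.821659088134766) min [0.59761387 0.02272012 0.06409855] max [0.65677175 0.08807171 0.07447228] zmed 0.07006604396462734 tilt [0.00824447 0.0103347  0.06954908]
scene 49 ((0.6308456063270569, 0.07499438524246216), (0.015353113412857056, 0.05651070922613144), 77.1419677734375) min [0.60242776 0.06166721 0.06544823] max [0.65836147 0.08176456 0.07652167] zmed 0.07142817422984227 tilt [ 0.03824023 -0.04465786  0.07134363]
```

View pics/top8.png

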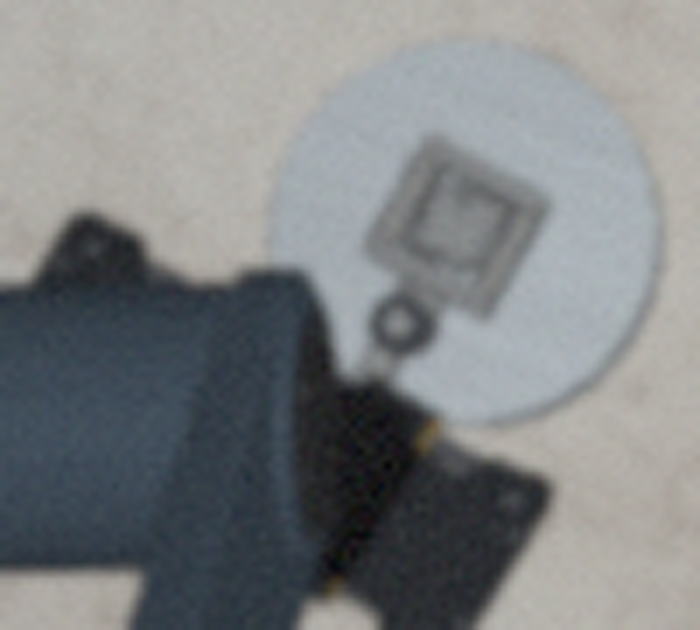

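View pics/scene8.png

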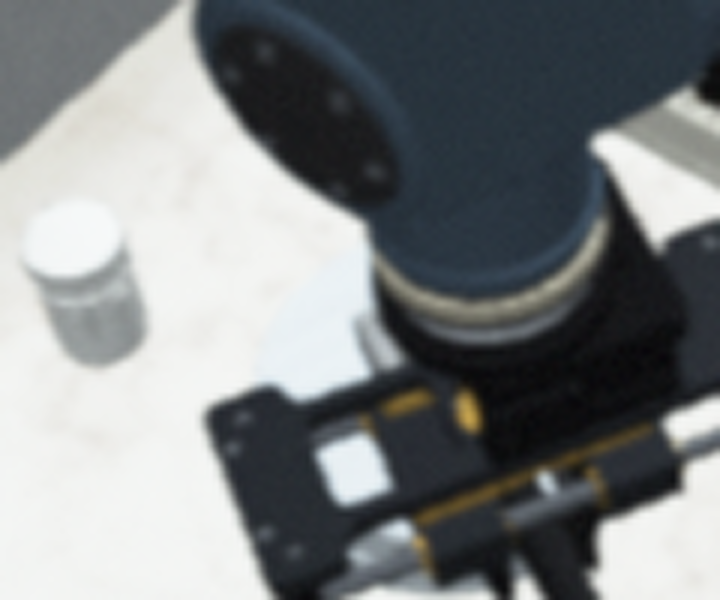

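Emit:
send_rows:
  fingers: [0.26,0.26,0.26,0.26]
  dp:
    - [1.1,1.6,0]
    - [2.2,3.2,0]
    - [3.3,4.8,0]
    - [3.3,4.8,0]
  turn:
    - [0,0,-0.02]
    - [0,0,-0.04]
    - [0,0,-0.06]
    - [0,0,-0.06]

```text
time_s: 11.1
position: [0.5426, 0.1117, 0.0536]
tcp_rot: [[-0.002, -0.817, 0.577], [-0.004, 0.577, 0.817], [-1.0, -0.0, -0.004]]
force: [-1.7, -6.1, 1.4]
opening: 0.261
```

```bash
 python3 arc.py 0.02 .04 .06 .08; python3 look.py 9; python3 head.py 9 .064 .11
```

```text
r 0.09727048833660669 ang 145.7968475580073 jaw+90 144.7466045612506
tangential(cw) force -6.061244528778939 radial -2.005583389080701 Fz 1.4373039252153368
0.02 [1.2 1.6]
0.04 [2.3 3.1]
0.06 [3.5 4.7]
0.08 [4.7 6.2]
top 280 ((0.6202055215835571, 0.05691306293010712), (0.05263660475611687, 0.05863092839717865), 60.68233871459961) min [0.59772847 0.02284553 0.06400223] max [0.65609551 0.08838186 0.0747475 ] zmed 0.06979000958806303 tilt [0.01300585 0.00297646 0.06949117]
scene 18
```

View pics/top9.png

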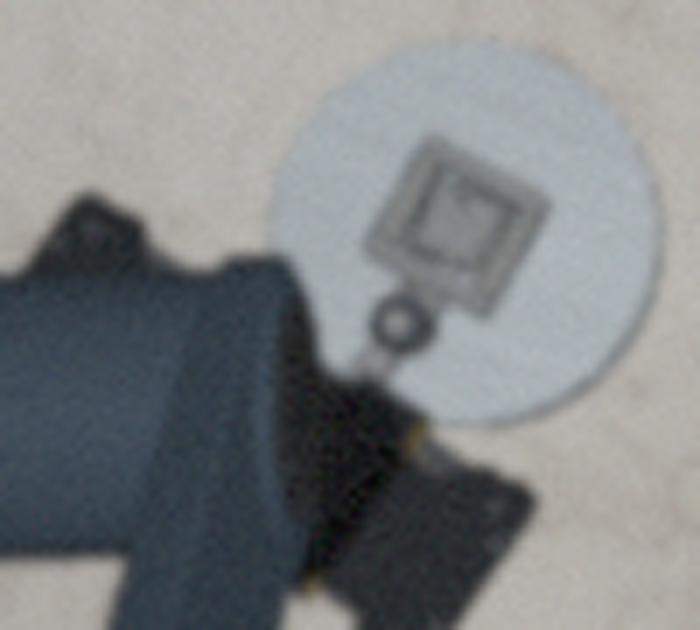

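The head has stayed at about 150.7° while the finger moved on 2.7°. The screw is tight and the knuckle is bending, by about 0.08 rad so far. I'll go a bit further.

Emit:
send_rows:
  fingers: [0.26,0.26,0.26,0.26,0.26]
  dp:
    - [1.2,1.6,0]
    - [2.3,3.1,0]
    - [3.5,4.7,0]
    - [4.7,6.2,0]
    - [4.7,6.2,0]
  turn:
    - [0,0,-0.02]
    - [0,0,-0.04]
    - [0,0,-0.07]
    - [0,0,-0.1]
    - [0,0,-0.1]

```text
time_s: 11.62
position: [0.5466, 0.1165, 0.0535]
tcp_rot: [[-0.005, -0.755, 0.656], [-0.006, 0.656, 0.755], [-1.0, -0.0, -0.007]]
force: [-0.8, -7.1, 1.9]
opening: 0.261
```

```bash
 python3 arc.py 0.02 .04 .06 .08; python3 look.py 10; python3 head.py 10 .064 .11
```

```text
r 0.09685691180105098 ang 142.11775954318156 jaw+90 138.99153087863633
tangential(cw) force -6.116741581715942 radial -3.7151111363824216 Fz 1.8842810906827547
0.02 [0.9 1.7]
0.04 [2.2 3.2]
0.06 [3.4 4.7]
0.08 [4.7 6.2]
top 288 ((0.6204960942268372, 0.05739869922399521), (0.053457748144865036, 0.05870700627565384), 60.435611724853516) min [0.5976053  0.02249499 0.064002  ] max [0.65633424 0.0880508  0.075356  ] zmed 0.06972896873102125 tilt [0.01257139 0.00154857 0.06940533]
scene 0
```

View pics/top10.png

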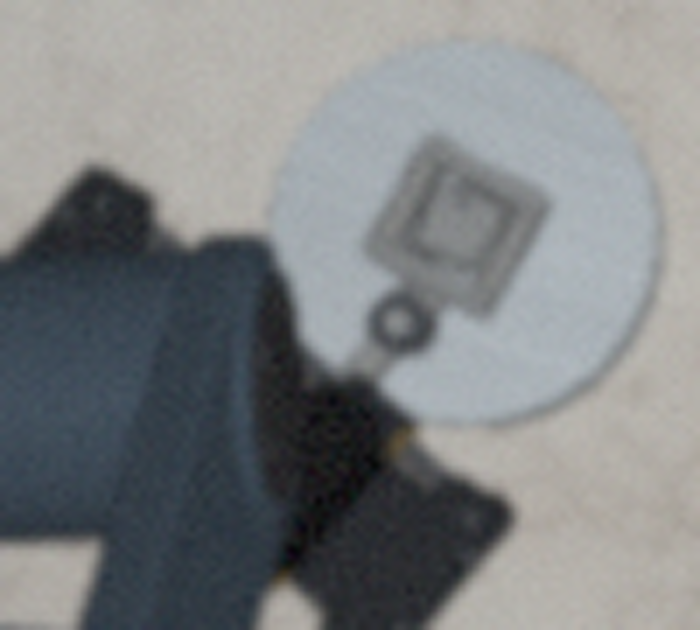

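The bend is now about 0.19 rad. The shank points to roughly 140° against 150.5° for the head. I'll back off, open the fingers and lift clear to check.

Emit:
send_rows:
  fingers: [0.26,0.26,0.26,0.45,0.45,0.45,0.45,0.45,0.45]
  dp:
    - [-1,-1.3,0]
    - [-2,-2.6,0]
    - [-2,-2.6,0]
    - [-2,-2.6,0]
    - [-2,-2.6,0]
    - [-2,-2.6,0]
    - [-2,-2.6,15]
    - [-2,-2.6,35]
    - [-2,-2.6,60]
  turn:
    - [0,0,0]
    - [0,0,0]
    - [0,0,0]
    - [0,0,0]
    - [0,0,0]
    - [0,0,0]
    - [0,0,0]
    - [0,0,0]
    - [0,0,0]

```text
time_s: 12.47
position: [0.5433, 0.1141, 0.1129]
tcp_rot: [[-0.008, -0.755, 0.656], [-0.005, 0.656, 0.755], [-1.0, 0.003, -0.009]]
force: [0.3, 0.7, 0.6]
opening: 0.445
```

Emit:
send_rows:
  fingers: [0.45,0.45,0.45,0.45,0.45,0.45,0.45,0.45,0.45,0.45]
  dp:
    - [0,0,30]
    - [0,0,65]
    - [0,-10,100]
    - [0,-40,120]
    - [0,-80,120]
    - [0,-120,120]
    - [0,-160,120]
    - [0,-200,120]
    - [0,-240,120]
    - [0,-270,120]
  turn:
    - [0,0,0]
    - [0,0,0]
    - [0,0,0]
    - [0,0,0]
    - [0,0,0]
    - [0,0,0]
    - [0,0,0]
    - [0,0,0]
    - [0,0,0]
    - [0,0,0]

```text
time_s: 13.3
position: [0.5433, -0.1589, 0.233]
tcp_rot: [[-0.007, -0.754, 0.657], [-0.006, 0.657, 0.754], [-1.0, 0.001, -0.01]]
force: [0.1, -0.2, 0.3]
opening: 0.449
```

```bash
python3 st.py; python3 look.py 11; python3 head.py 11 .064 .11; python3 - <<'E'
from h import *
for n in("top","scene"):
    c=dict(np.load(n+"11.npz"));W=world(c);g=cv2.cvtColor(c["img"],cv2.COLOR_BGR2GRAY)
    m=(c["z_map"]>0)&(g<80)&(W[...,2]>.065)&(W[...,2]<.1)&(np.hypot(W[...,0]-.543,W[...,1]-.12)<.07)
    P=W[m][:,:2].astype(np.float32);r=cv2.minAreaRect(P);v=cv2.fitLine(P,cv2.DIST_HUBER,0,.01,.01).ravel()
    print(n,len(P),r,"line yaw",np.degrees(np.arctan2(v[1],v[0]))%180,"z",np.median(W[m][:,2]))
    full=cv2.imwrite(f"pics/full_{n}.png",c["img"])
E
```

```text
13.3 p [ 0.5433 -0.1589  0.233 ] jawyaw 48.96 xdir [-0.0074 -0.0063 -1.    ] zz -0.0096 F [ 0.1  -0.18  0.34] M [ 0.1   -0.175 -0.024] op 0.449 q [-27.3  25.1  89.8  -0.6  65.3 -76.1]
top 278 ((0.6205991506576538, 0.05686096101999283), (0.05296764150261879, 0.05652807280421257), 62.23705291748047) min [0.59766442 0.0224118  0.0640017 ] max [0.65650075 0.08844358 0.07563814] zmed 0.06981873395161625 tilt [ 0.02520102 -0.01208029  0.06950357]
scene 364 ((0.6211563348770142, 0.05999796837568283), (0.05283880606293678, 0.060353271663188934), 61.66112518310547) min [0.59738499 0.02501258 0.06400895] max [0.65703018 0.09318629 0.07628128] zmed 0.070874070556803 tilt [ 0.01006785 -0.00534936  0.07022842]
top 187 ((0.5461351871490479, 0.10721239447593689), (0.01520161796361208, 0.11505090445280075), 47.916038513183594) line yaw 137.78284 z 0.07632436030114509
scene 212 ((0.5418063402175903, 0.11656461656093597), (0.015482740476727486, 0.10183146595954895), 48.91029739379883) line yaw 139.91202 z 0.07794259183378277
```

View pics/top11.png

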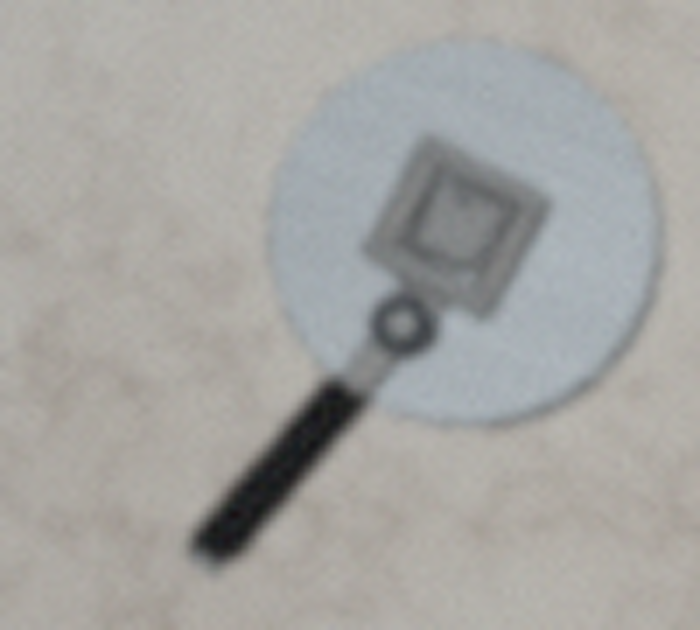

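View pics/full_scene.png

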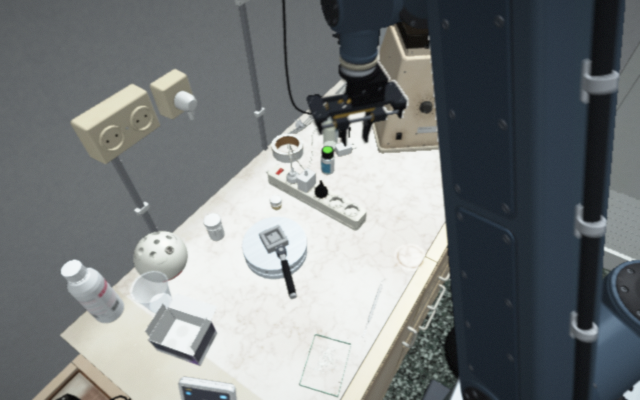

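```bash
python3 - <<'E'
from h import *
for n,r in(("top",(220,210,256,250)),("scene",(275,240,305,302))):
    c=dict(np.load(n+"11.npz"));g=cv2.cvtColor(c["img"],cv2.COLOR_BGR2GRAY)
    m=np.zeros_like(g);m[r[1]:r[3],r[0]:r[2]]=g[r[1]:r[3],r[0]:r[2]]<65
    v,u=np.nonzero(m);P=np.array([onz(c,a,b,.076)[:2] for a,b in zip(u,v)],np.float32)
    rc=cv2.minAreaRect(P);l=cv2.fitLine(P,cv2.DIST_L2,0,.01,.01).ravel()
    gy=np.degrees(np.arctan2(l[1],l[0]))%180
    W=world(c);N=np.array([.623,.0555 if n=="top" else .059])
    k=(c["z_map"]>0)&(W[...,2]>.062)&(W[...,2]<.09)&(np.hypot(W[...,0]-N[0],W[...,1]-N[1])<.041)
    Q=W[k][:,:2];D=Q-N
    h=np.deg2rad(150.7);al=D@[np.cos(h),np.sin(h)];Q=Q[al<.026]
    rh=cv2.minAreaRect(Q.astype(np.float32));print(n,len(P),rc,"grip yaw",gy,"head",rh)
    cen=np.array(rh[0])
    # two points on handle line -> perpendicular distance geometry
    d=l[:2] if l[0]<0 else -l[:2]; w=l[2:]-N; print(" grip centre rel nut r",np.hypot(*w),"ang",np.degrees(np.arctan2(w[1],w[0])))
E
```

```text
top 159 ((0.531165599822998, 0.1198495477437973), (0.014088151045143604, 0.07579746842384338), 49.21785354614258) grip yaw 138.87628 head ((0.6227158308029175, 0.05574671924114227), (0.05296764150261879, 0.051744021475315094), 62.23705291748047)
 grip centre rel nut r 0.11247187450316962 ang 145.00690297122043
scene 197 ((0.5392794609069824, 0.11809325963258743), (0.014562351629137993, 0.09826937317848206), 50.20140075683594) grip yaw 139.46048 head ((0.6239504218101501, 0.05850818753242493), (0.052845511585474014, 0.05401969328522682), 61.70500183105469)
 grip centre rel nut r 0.112807264721138 ang 144.18322471271506
```

All the estimates put the bend between 0.18 and 0.28 rad. The socket is centred and flat, and the jars are where they were. I'm handing in.

```bash
python3 -c "
from rig import bot
print(bot.hand_in())"
```

```text
the job is handed in; nothing more can be done
None
```

The screw is tight, the wrench has tripped, and it is lying on the screw with its handle bent. I handed the job in after about 13 s of the allowed 61 s; no verdict is reported.

- **Fitting:** I gripped the wrench, fitted it over the screw head with the handle straight, and slackened the fingers so it settled on the lid. The vertical force at the wrist stayed below about 2 N in every reading.
- **Tightening:** I pushed the handle clockwise with the fingers slack. The screw came tight after roughly 0.55–0.6 rad, where the push force rose from about 1 N to 5–6 N and the head stopped turning. I pushed on until the knuckle had bent, then backed off and lifted clear.
- **Final position:** The socket centre is within about 1 mm of the screw axis in each camera view, and the head lies flat on the lid. The two cameras disagree by about 3 mm in y, but consistently for screw and wrench.
- **Bend angle:** Different measurements gave between 0.18 and 0.28 rad. They do not agree closely, but all are well inside the 0.10–0.45 rad limits.
- **Surroundings:** By eye, the jars and the bottle look undisturbed; I did not measure their positions again. The gripper is well clear of everything.

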